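# Release the eccentric stop and close the follower slide on an offcut

## Task

First push the lever of the eccentric cam round until the cam's low point (its thin side) squarely faces the slide's roller, which leaves the lever pointing straight along the slide's travel towards the end stop. Only then push the follower slide fully forward by its upright plate, so that the slide presses the short aluminium box offcut flush and square against the end stop; leave the cam at its low point. Push with the fingers only: lift nothing, do not touch the offcut with the fingers, and leave the bolt, the V-block and the tape measure where they are.

Things in the scene. Friction and masses are not known exactly. Their poses are not given: they have to be found in the camera images.
- fixture: Dark steel base plate 270 x 170 x 12 mm, bolted down, with rails and an end stop. Origin at table height under the slide's centre line; +x is the slide's forward direction, y left, z up. The plate spans x -135 to +135, y -60 to +110 mm; bolt heads at its corners, top 17 mm. 'Fixture x, y' below are in this frame; heights are above the table.
- end_stop (a point): Middle of the inner face of the steel end stop, fixture x = +105 mm, y = 0, 30 mm high. The stop is 16 mm thick, 72 mm wide, top 48 mm (bolt heads 50 mm).
- slide (a joint): Travel of the steel follower slide along fixture +x, m: 0 back, about 0.044 with the offcut flush on the stop. Starts 0 to 0.006; stays where left; friction 3 N. Bar 39 mm wide, top 31 mm, its nose 143 mm ahead of push_face. While the cam value is over 1.7 the roller meets the cam rim at 0.014 to 0.034 of travel and the slide stops there.
- push_face (a point): Centre of the back face of the slide's upright push plate (80 mm wide, 12 mm thick, 13 to 58 mm high), 40 mm high; at fixture x = -112 mm + travel, y = 0. Moves with the slide. Push here towards fixture +x.
- roller (a point): Axis of the follower roller (14 mm diameter, 15 to 29 mm high), 22 mm high; at fixture x = -32.5 mm + travel, y = +66 mm. It hangs under a cross arm of the slide, 16 mm wide in x, reaching to y = +74 mm, top 38 mm.
- cam (a joint): Angle of cam and lever about the vertical pivot, rad, counter-clockwise from above positive. 0: low point faces the roller, lever along fixture +x; pi/2: lever along fixture +y. Range -0.6 to 2.5, no stop at 0. Starts 1.7 to 2.3, so push it clockwise. Stays where left; friction 0.3 N m (5 N at 60 mm).
- cam_pivot (a point): Axis of cam and lever, 45 mm high, fixed at fixture x = +35, y = +66 mm. Hub 24 mm diameter, top 57 mm. The cam is a steel disc of 60 mm diameter, 14 to 27 mm high, centred 16 mm off the pivot towards the lever: its rim is 14 mm from the pivot on the low side (opposite the lever) and 46 mm on the high side.
- lever_knob (a point): Axis of the black round knob (18 mm diameter, 38 to 66 mm high) at the lever's end, 85 mm from the pivot; this point is 52 mm high. The lever is a straight dark bar 14 mm wide from pivot to knob, 38 to 52 mm high, with only the cam disc and base plate below it.
- offcut_center (a point): Centre of the loose aluminium box-section offcut, 30 (x) x 60 (y) x 30 mm high, 0.04 kg, lying across the base plate between the slide's nose and the end stop, nearly square to the slide. Flush on the stop it is at fixture x = +90 mm.
- offcut: The same offcut; origin at the centre of its underside, its y along its 60 mm length.
- bolt: Bystander: M12 bolt standing on its head, 51 mm high, on the table to the right (-y side) of the fixture. Leave alone.
- vee: Bystander: steel V-block 45 x 50 x 42 mm, right of the fixture. Leave alone.
- tape: Bystander: tape measure 38 x 99 x 65 mm, right of the fixture. Leave alone.

How it is judged:
By the outcome, as a careful person would: the job done as asked, in the order asked, and still so for the second after the job is handed in, with the robot touching nothing.
It also fails if it takes over 51 s, if anything falls off the work surface, if the arm or the gripper's body presses on something with over 40 N, if the wrist force passes 120 N, or if a joint passes its speed limit or range.

## Robot

A 7-joint arm with a two-finger parallel gripper is mounted at the origin on the work surface; the furniture and walls round the work are solid. World frame = base frame: x ahead of the robot, y to its left, z up, the work surface at z = 0. Lengths are in m, angles in rad, forces in N, time in s.
With the tool pointing down it reaches from about 0.35 to 0.9 m from the base axis. Payload 8.1 kg.
Tool frame: the origin (TCP) lies between the finger pads; the fingertips stand 8 mm ahead of it and the grasp point (between the pads) lies 11 mm behind it; z points along the fingers, y is the direction in which the jaws open and shut (so a half turn about z gives the same grasp; the last joint's range is limited). The gripper opens to 92 mm and grips with 3 to 60 N. Pads are 19 mm wide; open, the fingers measure 130 mm over their backs; the gripper's body (75 mm by 190 mm) begins 47 mm behind the grasp point.
Start: joints at [-1.337, 0.434, 0.025, 1.573, -0.012, 1.134, -0.075], TCP at [0.207, 0.59, 0.235] pointing down, gripper open.
Joint ranges: [-2.62, 2.62], [-0.44, 2.09], [-1.27, 1.32], [0.08, 2.57], [-1.32, 4.46], [0.12, 2], [-2.74, 2.74]. Speed limits (rad/s): [2.22, 2.22, 3.01, 3.01, 3.14, 3.14, 3.14].

## Interface

Orientations are given as a unit quaternion [x, y, z, w].
In Python, from bench import arm gives the robot as it stands. The module is installed in compiled form; this text tells all that it offers.
- The arm moves only by the shell command python3 -m crank 'ROWS' [OPENING]. ROWS is a JSON object of lists of equal length, an entry for each row: "slide": the shift along the tool's x, y, z in units of 40 mm (1.0 is 40 mm), a list of three; "delta_rot": the turn, a rotation vector about the tool's x, y, z in units of 5 degrees (1.0 is 5 degrees), a list of three. A call has 1 to 5 rows; each row shifts and turns the pose as measured when the row begins, along the tool's axes as they then stand; what a row does not reach is not made up. A row lasts 1/12 s, in which the tool goes at most 41.7 mm and 7.16 degrees, less where a joint would pass 70% of its speed; a pose out of reach is approached as far as the arm can. A call is refused whole if a number of a shift passes 1 or a number of a turn 1, either way. A call with a gripper value outside its range is refused whole. OPENING is the opening, from 0 (shut) to 1 (fully open), set as the call begins (- or left out, the last holds). The fingers move at their own pace and stop on an object; the grip force is fixed at half the most. Time passes only in rows, so rows that do not move let the fingers close. It gives the time, the measured TCP pose, the force and the opening at its end, in the units of the state.
- arm.observe(): the state, without advancing time (a new reading comes with each control period).
- arm.grab_frame(name): name is "side" or "top" or "wrist"; returns a dict with "color" (420x560x3 uint8, blue, green, red), "depth" (420x560 float32, m along the optical axis (not along the pixel's ray), 0 where there is no reading), "camera_matrix" (3x3 intrinsics, pixels), "pose" (4x4, takes a point from camera to world coordinates). Camera axes: x right, y down, z forward; pixel columns grow to the right and rows downward; lengths in m; the calibration is good to about 2 mm. A picture is of the moment at which its call begins.
- arm.finish_job(): hands the job in, once; it reports no verdict.
The state is a dict: "clock": time; "joint_pos": joint angles; "dq": joint speeds; "tau": joint torques, N m; "position": TCP position; "tool_rot": TCP orientation; "wrist_force": force on the tool from outside, world axes, zero at the start; "moment": the same for the moment, N m; "opening": finger opening in m.
Only numpy, scipy, OpenCV 4.12 (cv2) and the standard library are available. Lean on these libraries where they do the work, as an engineer would, in place of code of your own. Each camera call takes 0.05 s, during which the arm holds its last target.

## Working session

There is one attempt and no reset: what is moved stays moved. The work goes in short steps, Python scripts to look and compute and a shell command to move; the robot and the scene stay as the last step left them, time stands still between calls to the robot, and variables do not carry over. Pictures are saved under pics/ and viewed, and the job is handed in when it is done.

```bash
mkdir -p pics; ls; python3 - <<'E'
from bench import arm
import cv2,numpy as np
s=arm.observe()
print({k:np.round(v,3).tolist() for k,v in s.items()})
for n in("top","side"):
    f=arm.grab_frame(n); cv2.imwrite(f"pics/{n}0.png",f["color"]); np.savez(f"{n}0.npz",**f)
    print(n,f["camera_matrix"].round(1).tolist(),f["pose"].round(3).tolist())
E
```

```text
pics
{'clock': 0.0, 'joint_pos': [-1.337, 0.435, 0.025, 1.574, -0.012, 1.134, -0.075], 'dq': [0.0, -0.001, 0.0, -0.002, 0.002, -0.0, 0.001], 'tau': [-0.0, -66.784, 0.985, -31.447, -0.06, 0.043, 0.0], 'position': [0.206, 0.589, 0.234], 'tool_rot': [0.168, 0.986, -0.001, -0.0], 'wrist_force': [-0.14, 0.726, 0.334], 'moment': [0.007, -0.013, -0.041], 'opening': 0.092}
top [[465.9, 0.0, 281.9], [0.0, 465.9, 201.7], [0.0, 0.0, 1.0]] [[-0.007, -0.991, 0.133, 0.486], [-1.0, 0.007, 0.001, -0.06], [-0.002, -0.133, -0.991, 0.9], [0.0, 0.0, 0.0, 1.0]]
side [[432.6, 0.0, 278.7], [0.0, 432.6, 209.8], [0.0, 0.0, 1.0]] [[0.845, -0.331, 0.419, 0.236], [-0.534, -0.516, 0.67, -0.636], [-0.005, -0.79, -0.613, 0.584], [0.0, 0.0, 0.0, 1.0]]
```

View pics/top0.png

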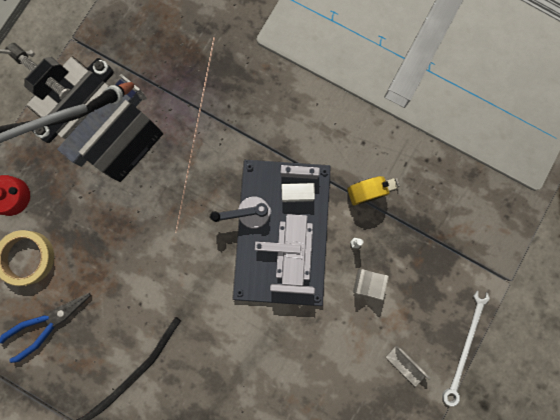

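View pics/side0.png

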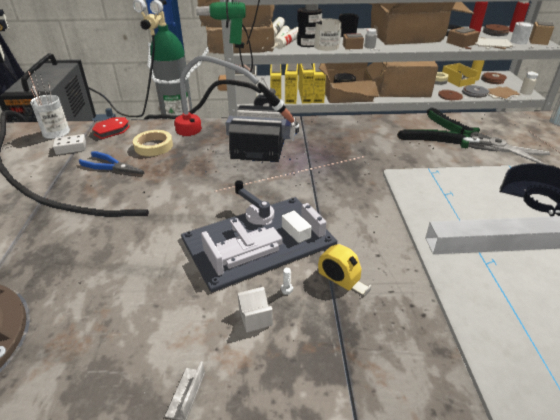

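```bash
cat > h.py <<'E'
import numpy as np,cv2
def ray(f,u,v,z):
    K=f["camera_matrix"];T=f["pose"]
    d=T[:3,:3]@np.linalg.solve(K,[u,v,1.]);o=T[:3,3]
    return o+d*(z-o[2])/d[2]
def pt(f,u,v):
    d=f["depth"][int(v),int(u)];p=np.linalg.solve(f["camera_matrix"],[u,v,1.])*d
    return f["pose"][:3,:3]@p+f["pose"][:3,3]
def proj(f,p):
    q=f["pose"][:3,:3].T@(np.array(p)-f["pose"][:3,3]);q=f["camera_matrix"]@q
    return q[:2]/q[2]
def crop(f,x0,y0,x1,y1,k,name):
    cv2.imwrite(name,cv2.resize(f["color"][y0:y1,x0:x1],None,fx=k,fy=k,interpolation=cv2.INTER_CUBIC))
E
python3 - <<'E'
from h import *
f=np.load("top0.npz")
crop(f,195,145,345,320,3.4,"pics/c0.png")
c=f["color"].astype(int); m=((c.max(2)<75)).astype(np.uint8)
m[:,:225]=0;m[:,340:]=0;m[:150]=0;m[315:]=0
m=cv2.morphologyEx(m,cv2.MORPH_OPEN,np.ones((3,3),np.uint8))
n,l,st,_=cv2.connectedComponentsWithStats(m);i=1+st[1:,4].argmax();print(st[i])
p=np.argwhere(l==i)[:,::-1].astype(np.float32)
r=cv2.minAreaRect(p);b=cv2.boxPoints(r);print(r)
w=np.array([ray(f,*q,.012) for q in b]);print(b.round(1),w.round(4))
print([np.linalg.norm(w[k]-w[k-1]).round(4) for k in range(4)],w.mean(0))
# heights
for n,(u,v) in dict(knob=(214,216),hub=(262,210),plate=(292,290),stop=(300,171),off=(298,191)).items(): print(n,pt(f,u,v).round(4))
E
```

```text
[ 235  291   88   24 1261]
((278.5, 302.5), (23.0, 87.0), 90.0)
[[235. 291.]
 [322. 291.]
 [322. 314.]
 [235. 314.]] [[ 0.4368  0.03    0.012 ]
 [ 0.4357 -0.1331  0.012 ]
 [ 0.3936 -0.1323  0.012 ]
 [ 0.3947  0.0297  0.012 ]]
[np.float64(0.0421), np.float64(0.1631), np.float64(0.0421), np.float64(0.162)] [ 0.4152089  -0.05142412  0.012     ]
knob [0.573  0.0634 0.0641]
hub [ 0.5838 -0.0229  0.0596]
plate [ 0.4404 -0.076   0.0581]
stop [ 0.6583 -0.0934  0.045 ]
off [ 0.6206 -0.0892  0.0441]
```

View pics/c0.png

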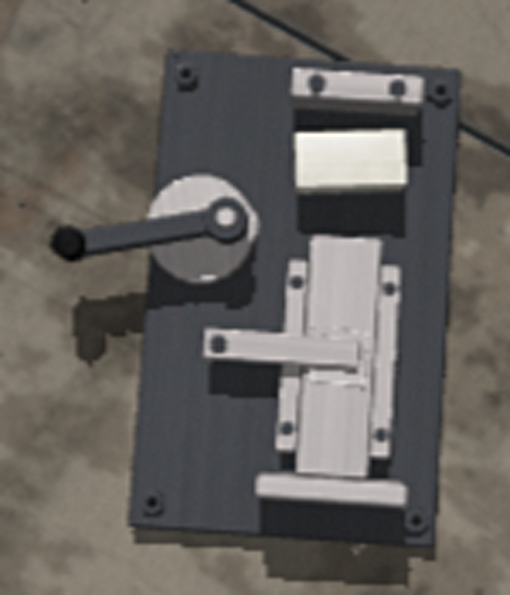

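```bash
python3 - <<'E'
from h import *
f=np.load("top0.npz")
P=lambda u,v,z: ray(f,195+(u+.5)/3.4-.5,145+(v+.5)/3.4-.5,z)
B=[P(186,74,.017),P(441,90,.017),P(416,520,.017),P(152,502,.017)]
for b in B:print(b.round(4))
print([np.linalg.norm(B[k]-B[k-1]).round(4) for k in range(4)])
fx=(B[0]+B[1]-B[2]-B[3]);a1=np.arctan2(fx[1],fx[0]); ly=B[0]+B[3]-B[1]-B[2];a2=np.arctan2(-ly[0],ly[1]);print("yaw",a1,a2)
T=[P(168,50,.012),P(461,70,.012),P(437,533,.012),P(130,525,.012)]
print([np.linalg.norm(T[k]-T[k-1]).round(4) for k in range(4)])
yaw=(a1*2+a2)/3
c,s=np.cos(yaw),np.sin(yaw);R=np.array([[c,-s],[s,c]])
ctr=np.mean(B,0)[:2]; o1=ctr-R@[0,.025]
hub=P(227,216,.057)[:2]; o2=hub-R@[.035,.066]
st=(P(318,83,.05)+P(398,89,.05))[:2]/2; o3=st-R@[.113,0]
print(o1,o2,o3,"yawstop",)
o=(o1+o2+o3)/3;print("o",o,"yaw",yaw)
F=lambda p:(R.T@(p[:2]-o)).round(4)
print("hub",F(hub),"knob",F(P(69,242,.066)),"stop",F(st))
k=F(P(69,242,.066))-F(hub);print(np.linalg.norm(k),np.arctan2(k[1],k[0]))
print("plate back edge",F(P(331,503,.058)),F(P(258,478,.058)),F(P(406,485,.058)))
print("offcut",[F(P(*q,.042)) for q in((296,134),(406,130),(407,185),(297,190))])
print("cross arm end",F(P(205,343,.038)),"nose",F(P(346,237,.031)))
E
```

```text
[0.6737 0.0032 0.017 ]
[ 0.6633 -0.1414  0.017 ]
[ 0.424  -0.1231  0.017 ]
[0.4347 0.0213 0.017 ]
[np.float64(0.2397), np.float64(0.145), np.float64(0.24), np.float64(0.1449)]
yaw -0.07590648497393625 -0.07255339334646059
[np.float64(0.2675), np.float64(0.168), np.float64(0.26), np.float64(0.1689)]
[ 0.54705264 -0.08492552] [ 0.54757586 -0.08495478] [ 0.54656822 -0.08463536] yawstop
o [ 0.54706557 -0.08483855] yaw -0.0747887877647777
hub [0.0355 0.0659] knob [0.015  0.1478] stop [0.1125 0.0002]
0.08442665455885362 1.8160622636857628
plate back edge [-0.1115  0.0006] [-0.1013  0.0395] [-0.0996 -0.038 ]
offcut [array([0.0851, 0.0323]), array([ 0.0914, -0.0279]), array([ 0.0609, -0.0302]), array([0.0541, 0.0296])]
cross arm end [-0.0322  0.0738] nose [0.0314 0.001 ]
```

```bash
cat >> h.py <<'E'
from scipy.spatial.transform import Rotation as Ro
O=np.array([.54707,-.08484]);YAW=-.0748
R2=np.array([[np.cos(YAW),-np.sin(YAW)],[np.sin(YAW),np.cos(YAW)]])
def w(p): return O+R2@np.array(p)
def fx(p): return R2.T@(np.array(p)[:2]-O)
def status(s):
    R=Ro.from_quat(s["tool_rot"]).as_matrix()
    y=R2.T@R[:2,1]
    print("t",round(float(s["clock"]),2),"fix xy mm",(fx(s["position"])*1e3).round(1),"z",round(s["position"][2]*1e3,1),"tool y yaw in fixture deg",np.degrees(np.arctan2(y[1],y[0])).round(2),"tilt",R[:,2].round(3),"F",np.round(s["wrist_force"],1),"open",s["opening"])
def plan(s,wps,prev=None):
    """tool-frame moves in units (40mm) between fixture waypoints (x,y,z) in mm"""
    R=Ro.from_quat(s["tool_rot"]).as_matrix(); p=np.array(s["position"])
    for q in wps:
        t=np.r_[w(np.array(q[:2])/1e3),q[2]/1e3]; print(q,"->",(R.T@(t-p)/.04).round(2)); p=t
E
python3 - <<'E'
from h import *
f=np.load("top0.npz")
d=f["depth"];v,u=np.mgrid[0:420:2,0:560:2]
q=np.stack([(u-f["camera_matrix"][0,2])*d[::2,::2]/f["camera_matrix"][0,0],(v-f["camera_matrix"][1,2])*d[::2,::2]/f["camera_matrix"][1,1],d[::2,::2]],-1).reshape(-1,3)
p=q@f["pose"][:3,:3].T+f["pose"][:3,3]
for y in np.arange(-.2,.5,.1):
    print(y.round(1),[round(float(p[(abs(p[:,0]-x)<.05)&(abs(p[:,1]-y)<.05),2].max(initial=-1)),2) for x in np.arange(.2,.8,.1)])
E
python3 -m crank '{"slide":[[0,0,0],[0,0,0],[0,0,0]],"delta_rot":[[0,0,-1],[0,0,-1],[0,0,-1]]}' 0
python3 - <<'E'
from h import *
from bench import arm
s=arm.observe();status(s);plan(s,[(-13,110,234)])
E
```

```text
-0.2 [0.0, 0.0, 0.04, 0.05, 0.07, 0.0, 0.02]
-0.1 [0.0, 0.0, 0.06, 0.9, 0.04, 0.05, 0.01]
0.0 [0.0, 0.0, 0.06, 0.05, 0.06, 0.02, 0.0]
0.1 [0.0, 0.0, 0.02, 0.01, 0.07, 0.01, 0.01]
0.2 [0.01, 0.02, 0.02, 0.0, 0.0, 0.2, 0.18]
0.3 [0.02, 0.02, 0.02, 0.0, 0.05, 0.23, 0.09]
0.4 [0.0, 0.02, 0.02, 0.03, 0.05, 0.23, 0.09]
clock: 0.35
position: [0.206, 0.5887, 0.2326]
tool_rot: [0.034, 0.999, -0.002, -0.0]
wrist_force: [-0.1, 0.3, -0.1]
opening: 0.0762
t 0.35 fix xy mm [-390.5  646.1] z 232.6 tool y yaw in fixture deg 90.38 tilt [-0.001 -0.004 -1.   ] F [-0.1  0.3 -0.1] open 0.0762281918287752
(-13, 110, 234) -> [ -9.35 -13.46   0.02]
```

```bash
A='{"x":1}'
python3 -m crank '{"slide":[[-0.3,-0.4,0],[-0.55,-0.79,0],[-0.55,-0.79,0],[-0.55,-0.79,0],[-0.55,-0.79,0]],"delta_rot":[[0,0,0],[0,0,0],[0,0,0],[0,0,0],[0,0,0]]}'
python3 -m crank '{"slide":[[-0.55,-0.79,0],[-0.55,-0.79,0],[-0.55,-0.79,0],[-0.55,-0.79,0],[-0.55,-0.79,0]],"delta_rot":[[0,0,0],[0,0,0],[0,0,0],[0,0,0],[0,0,0]]}'
python3 - <<'E'
from h import *
from bench import arm
s=arm.observe();status(s);plan(s,[(-13,110,234)])
E
```

```text
clock: 0.77
position: [0.2918, 0.4422, 0.2292]
tool_rot: [0.023, 1.0, -0.002, -0.003]
wrist_force: [0.8, -0.2, 0.6]
opening: 0.0425
clock: 1.18
position: [0.3966, 0.2698, 0.2282]
tool_rot: [0.022, 1.0, -0.003, -0.004]
wrist_force: [1.2, 0.9, 1.0]
opening: 0.0098
t 1.18 fix xy mm [-176.5  342.4] z 228.2 tool y yaw in fixture deg 91.76 tilt [-0.008 -0.006 -1.   ] F [1.2 0.9 1. ] open 0.009772396872236562
(-13, 110, 234) -> [-3.91 -5.93 -0.14]
```

```bash
python3 -m crank '{"slide":[[-0.55,-0.8,0],[-0.55,-0.8,0],[-0.55,-0.8,0],[-0.55,-0.8,0],[-0.55,-0.8,0]],"delta_rot":[[0,0,0],[0,0,0],[0,0,0],[0,0,0],[0,0,0.3]]}'
python3 -m crank '{"slide":[[-0.55,-0.8,0],[-0.5,-0.8,0],[-0.3,-0.4,0],[0,0,0]],"delta_rot":[[0,0,0],[0,0,0],[0,0,0],[0,0,0]]}'
python3 - <<'E'
from h import *
from bench import arm
s=arm.observe();status(s);plan(s,[(-13,110,234)])
f=arm.grab_frame("top");cv2.imwrite("pics/t1.png",f["color"])
f=arm.grab_frame("wrist");cv2.imwrite("pics/w1.png",f["color"])
E
```

```text
clock: 1.6
position: [0.5017, 0.0954, 0.2281]
tool_rot: [0.035, 0.999, -0.003, -0.005]
wrist_force: [0.8, 0.8, -0.0]
opening: 0.0005
clock: 1.93
position: [0.5538, -0.0026, 0.2275]
tool_rot: [0.041, 0.999, -0.005, -0.004]
wrist_force: [-0.3, -0.4, 0.9]
opening: 0.0006
t 1.93 fix xy mm [ 0.6 82.5] z 227.5 tool y yaw in fixture deg 89.63 tilt [-0.009 -0.011 -1.   ] F [-0.3 -0.4  0.9] open 0.0005900623183540882
(-13, 110, 234) -> [ 0.35  0.68 -0.17]
```

View pics/t1.png

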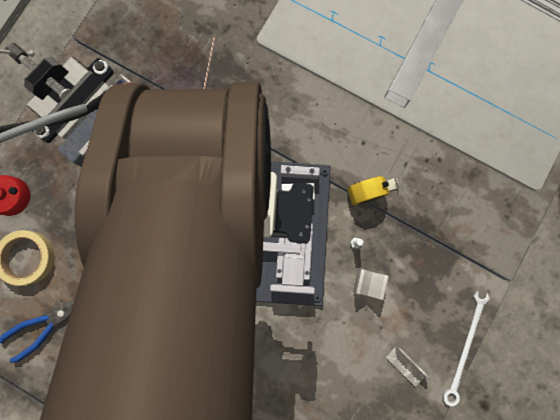

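View pics/w1.png

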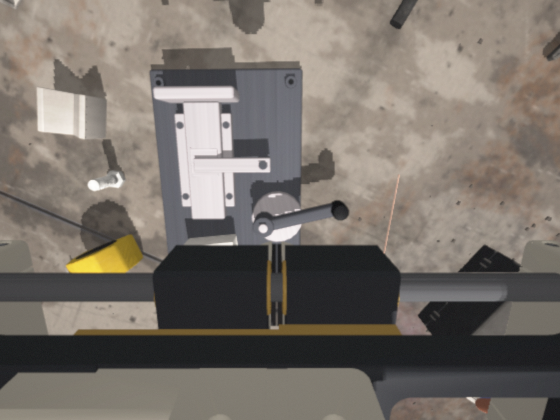

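```bash
python3 -m crank '{"slide":[[0.4,0.7,0],[0,0,0.8],[0,0,0.8],[0,0,0.8],[0,0,0.6]],"delta_rot":[[0,0,0],[0,0,0],[0,0,0],[0,0,0],[0,0,0]]}'
python3 - <<'E'
from h import *
from bench import arm
s=arm.observe();status(s);plan(s,[(-13,110,42)])
f=arm.grab_frame("wrist");cv2.imwrite("pics/w2.png",f["color"])
f=arm.grab_frame("side");crop(f,150,150,400,330,3,"pics/s2.png")
E
```

```text
clock: 2.45
position: [0.538, 0.0412, 0.109]
tool_rot: [0.034, 0.999, -0.001, 0.0]
wrist_force: [-1.2, -0.5, 0.3]
opening: 0.0005
t 2.45 fix xy mm [-18.5 125. ] z 109.0 tool y yaw in fixture deg 90.4 tilt [ 0.    -0.001 -1.   ] F [-1.2 -0.5  0.3] open 0.0004591062428672988
(-13, 110, 42) -> [-0.13 -0.37  1.67]
```

View pics/s2.png

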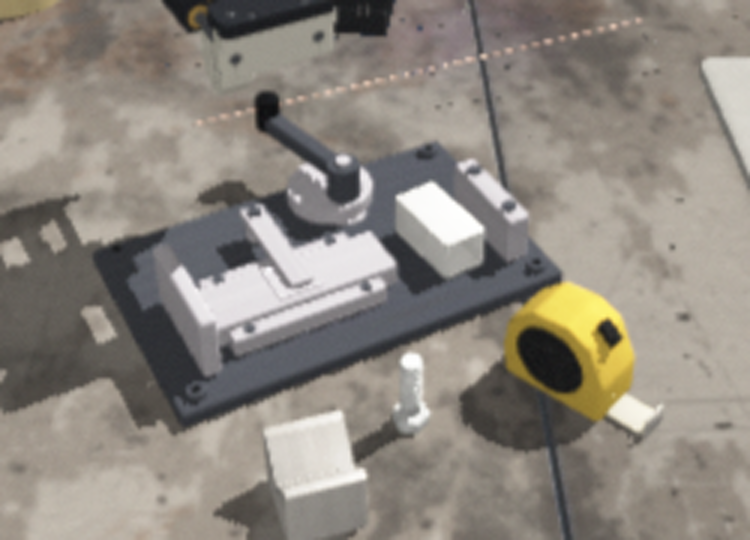

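View pics/w2.png

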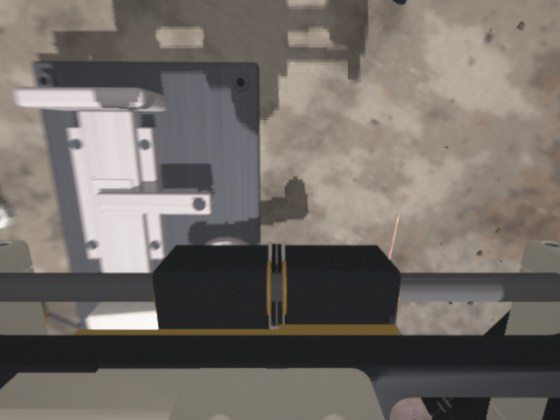

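```bash
python3 - <<'E'
from h import *
from bench import arm
s=arm.observe();f=arm.grab_frame("side");f0=f
R=Ro.from_quat(s["tool_rot"]).as_matrix();p=np.array(s["position"])
for n,o in dict(tcp=(0,0,0),tip=(0,0,.008),yp=(0,.02,.008),ym=(0,-.02,.008),body=(0,0,-.058)).items():
    q=proj(f,p+R@np.array(o));print(n,q.round(1),((q-[150,150])*3).round())
cv2.imwrite("pics/s3.png",cv2.resize(f["color"][20:230,120:400],None,fx=2.8,fy=2.8))
E
```

```text
tcp [226.4 174.2] [229.  72.]
tip [226.7 177.5] [230.  82.]
yp [222.9 172.8] [219.  68.]
ym [230.6 182.3] [242.  97.]
body [224.1 148.9] [222.  -3.]
```

View pics/s3.png

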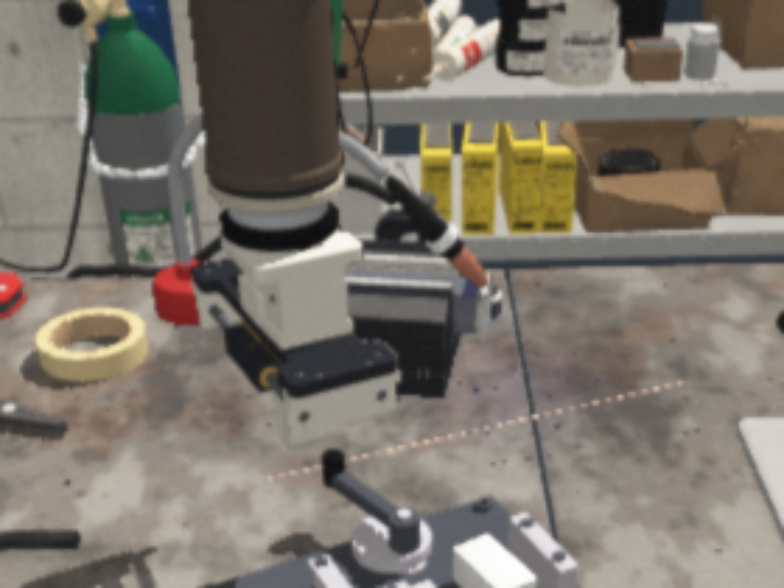

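```bash
python3 -m crank '{"slide":[[0,-0.25,0.7],[0,0,0.6],[0,0,0.3],[0,0,0]],"delta_rot":[[0,0,0],[0,0,0],[0,0,0],[0,0,0]]}'
cat >> h.py <<'E'
def wp(th,r,z=42,ex=0):
    u=np.array([np.cos(th),np.sin(th)]);n=np.array([-u[1],u[0]])
    c=np.array([35,66])+r*u+(7+ex+9.5*abs(u[1])+19*abs(u[0]))*n
    return (round(c[0],1),round(c[1],1),z)
E
python3 - <<'E'
from h import *
from bench import arm
s=arm.observe();status(s)
plan(s,[wp(1.816,54),wp(1.6,58),wp(1.4,62),wp(1.2,64),wp(1.0,65),wp(.8,65),wp(.6,65),wp(.4,62),wp(.2,60),wp(.05,60)])
E
```

```text
clock: 2.93
position: [0.5422, 0.0344, 0.052]
tool_rot: [0.032, 0.999, 0.001, 0.004]
wrist_force: [0.0, 0.0, 0.3]
opening: 0.0003
t 2.93 fix xy mm [-13.8 118.5] z 52.0 tool y yaw in fixture deg 90.61 tilt [ 0.009  0.002 -1.   ] F [0.  0.  0.3] open 0.0003234105905335725
(np.float64(1.7), np.float64(113.3), 42) -> [-0.38 -0.13  0.25]
(np.float64(16.3), np.float64(123.5), 42) -> [-0.37  0.25  0.  ]
(np.float64(26.2), np.float64(130.4), 42) -> [-0.25  0.17  0.  ]
(np.float64(37.0), np.float64(133.9), 42) -> [-0.27  0.08  0.  ]
(np.float64(48.9), np.float64(134.3), 42) -> [-0.3   0.01  0.  ]
(np.float64(60.9), np.float64(131.5), 42) -> [-0.3  -0.07  0.  ]
(np.float64(72.8), np.float64(125.8), 42) -> [-0.3  -0.15  0.  ]
(np.float64(81.1), np.float64(116.1), 42) -> [-0.2  -0.24  0.  ]
(np.float64(88.3), np.float64(104.9), 42) -> [-0.18 -0.28  0.  ]
(np.float64(93.6), np.float64(95.4), 42) -> [-0.13 -0.24  0.  ]
```

```bash
python3 -m crank '{"slide":[[-0.1,0,0.25],[-0.2,-0.1,0],[-0.2,0,0],[-0.2,0.1,0],[0,0,0]],"delta_rot":[[0,0,0],[0,0,0],[0,0,0],[0,0,0],[0,0,0]]}'
python3 - <<'E'
from h import *
from bench import arm
s=arm.observe();status(s)
plan(s,[wp(1.6,58)])
f=arm.grab_frame("top");cv2.imwrite("pics/t4.png",f["color"])
f=arm.grab_frame("wrist");cv2.imwrite("pics/w4.png",f["color"])
f=arm.grab_frame("side");crop(f,150,150,400,330,3,"pics/s4.png")
E
```

```text
clock: 3.35
position: [0.5718, 0.034, 0.0467]
tool_rot: [0.031, 1.0, 0.002, 0.004]
wrist_force: [-0.9, 0.1, -0.3]
opening: 0.0005
t 3.35 fix xy mm [ 15.8 120.3] z 46.7 tool y yaw in fixture deg 90.75 tilt [ 0.007  0.003 -1.   ] F [-0.9  0.1 -0.3] open 0.0005099181322488342
(np.float64(16.3), np.float64(123.5), 42) -> [-0.01  0.08  0.12]
```

View pics/s4.png

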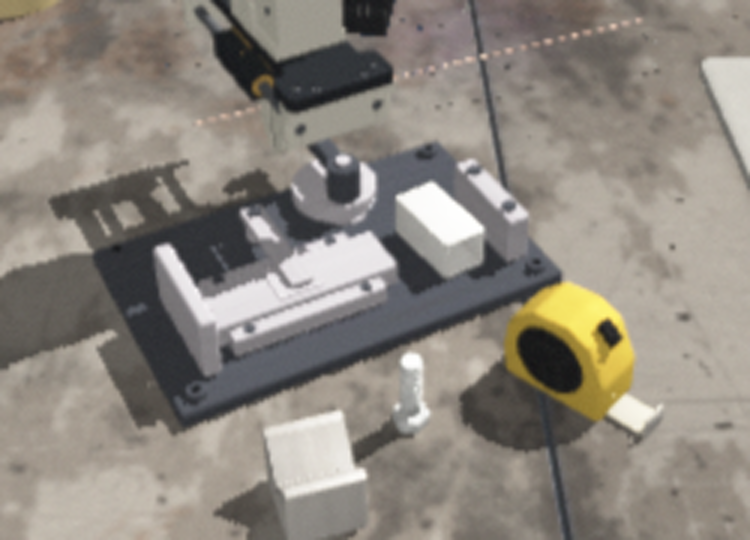

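View pics/t4.png

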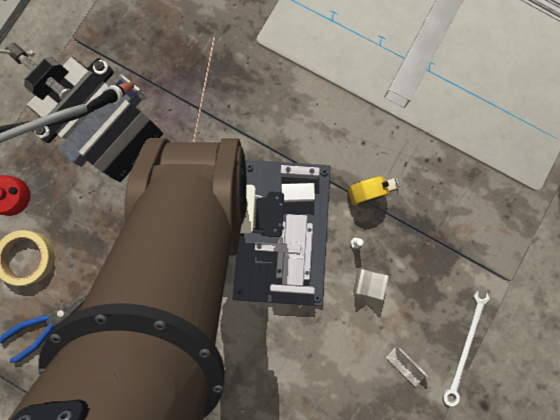

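```bash
python3 -m crank '{"slide":[[-0.15,0.15,0.1],[-0.15,0.15,0],[-0.15,0.1,0],[-0.15,0.08,0],[-0.15,0.05,0]],"delta_rot":[[0,0,0],[0,0,0],[0,0,0],[0,0,0],[0,0,0.1]]}'
python3 - <<'E'
from h import *
from bench import arm
s=arm.observe();status(s)
plan(s,[wp(1.2,64),wp(1.0,65)])
f=arm.grab_frame("wrist");cv2.imwrite("pics/w5.png",f["color"])
f=arm.grab_frame("side");crop(f,150,150,400,330,3,"pics/s5.png")
E
```

```text
clock: 3.92
position: [0.5932, 0.0482, 0.0421]
tool_rot: [0.038, 0.999, -0.001, -0.005]
wrist_force: [-5.9, -2.2, 1.1]
opening: 0.0005
t 3.92 fix xy mm [ 36.1 136.1] z 42.1 tool y yaw in fixture deg 89.9 tilt [-0.01  -0.001 -1.   ] F [-5.9 -2.2  1.1] open 0.0004843724722344035
(np.float64(37.0), np.float64(133.9), 42) -> [-0.02 -0.05  0.  ]
(np.float64(48.9), np.float64(134.3), 42) -> [-0.3   0.01 -0.  ]
```

View pics/s5.png

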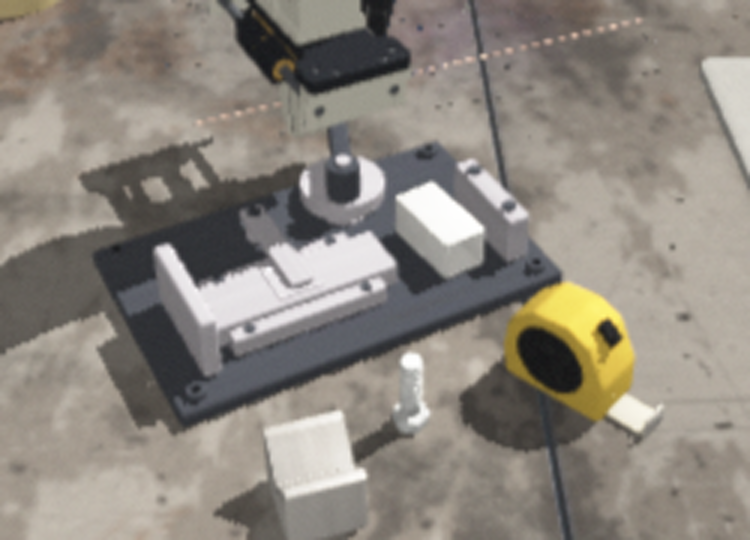

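```bash
python3 -m crank '{"slide":[[-0.17,0.0,0],[-0.17,0,0],[-0.17,-0.03,0],[-0.17,-0.05,0],[-0.17,-0.07,0]],"delta_rot":[[0,0,0],[0,0,0],[0,0,0],[0,0,0],[0,0,0]]}'
python3 - <<'E'
from h import *
from bench import arm
s=arm.observe();status(s)
plan(s,[wp(.8,65),wp(.6,65),wp(.4,63),wp(.3,61)])
E
```

```text
clock: 4.43
position: [0.6182, 0.0402, 0.0404]
tool_rot: [0.038, 0.999, -0.001, -0.013]
wrist_force: [-6.6, 1.7, 2.1]
opening: 0.0008
t 4.43 fix xy mm [ 61.6 130. ] z 40.4 tool y yaw in fixture deg 89.92 tilt [-0.026 -0.    -1.   ] F [-6.6  1.7  2.1] open 0.0007672125060088006
(np.float64(60.9), np.float64(131.5), 42) -> [ 0.02  0.04 -0.04]
(np.float64(72.8), np.float64(125.8), 42) -> [-0.3  -0.14 -0.01]
(np.float64(82.0), np.float64(116.5), 42) -> [-0.23 -0.23 -0.01]
(np.float64(85.0), np.float64(110.7), 42) -> [-0.08 -0.14 -0.  ]
```

```bash
python3 -m crank '{"slide":[[-0.16,-0.08,-0.03],[-0.16,-0.1,-0.03],[-0.13,-0.15,0],[-0.12,-0.15,0]],"delta_rot":[[0,-0.2,0],[0,-0.15,0],[0,0,0],[0,0,0]]}'
python3 - <<'E'
from h import *
from bench import arm
s=arm.observe();status(s)
plan(s,[wp(.4,63),wp(.3,61),wp(.2,61)])
f=arm.grab_frame("wrist");cv2.imwrite("pics/w6.png",f["color"])
f=arm.grab_frame("side");crop(f,150,150,400,330,3,"pics/s6.png")
E
```

```text
clock: 4.77
position: [0.6344, 0.0237, 0.0413]
tool_rot: [0.036, 0.999, 0.001, -0.003]
wrist_force: [-5.9, 3.2, 1.4]
opening: 0.0004
t 4.77 fix xy mm [ 79.  114.7] z 41.3 tool y yaw in fixture deg 90.13 tilt [-0.006  0.002 -1.   ] F [-5.9  3.2  1.4] open 0.0003941368951059147
(np.float64(82.0), np.float64(116.5), 42) -> [-0.07  0.04 -0.02]
(np.float64(85.0), np.float64(110.7), 42) -> [-0.07 -0.15 -0.  ]
(np.float64(89.3), np.float64(105.1), 42) -> [-0.11 -0.14 -0.  ]
```

View pics/s6.png

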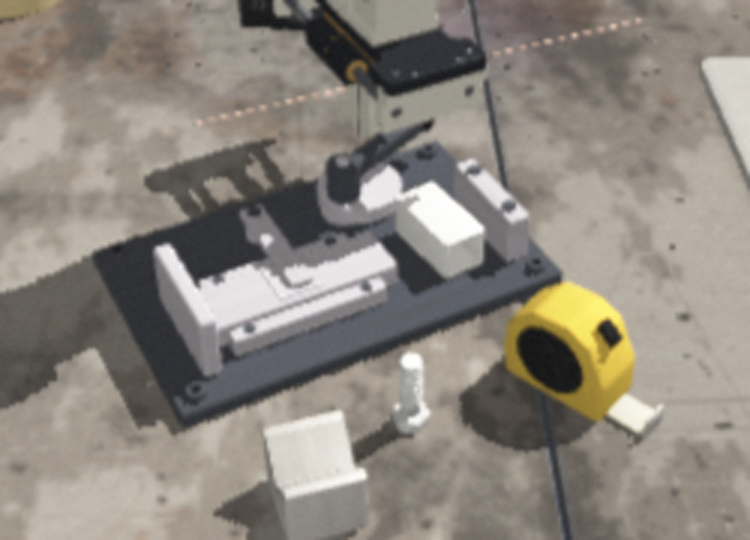

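```bash
python3 -m crank '{"slide":[[-0.12,-0.12,0],[-0.1,-0.12,0],[-0.05,-0.1,0],[0,0,0]],"delta_rot":[[0,0,0],[0,0,0],[0,0,0],[0,0,0]]}'
python3 - <<'E'
from h import *
from bench import arm
s=arm.observe();status(s)
plan(s,[wp(.1,60),wp(0,60)])
f=arm.grab_frame("side");crop(f,220,150,350,250,6,"pics/s7.png")
for th in(0,.1,.2,.3,.4):
    k=w(np.array([.035,.066])+.085*np.array([np.cos(th),np.sin(th)]));q=proj(f,[*k,.066]);print(th,((q-[220,150]+.5)*6).round(1))
print("hub",((proj(f,[*w([.035,.066]),.057])-[220,150]+.5)*6).round(1))
E
```

```text
clock: 5.2
position: [0.6435, 0.0126, 0.0415]
tool_rot: [0.035, 0.999, 0.003, -0.004]
wrist_force: [-1.4, 0.5, 0.7]
opening: 0.0003
t 5.2 fix xy mm [ 88.8 104.4] z 41.5 tool y yaw in fixture deg 90.24 tilt [-0.007  0.006 -1.   ] F [-1.4  0.5  0.7] open 0.00029194829445835363
(np.float64(92.0), np.float64(98.7), 42) -> [-0.08 -0.14 -0.01]
(np.float64(95.0), np.float64(92.0), 42) -> [-0.07 -0.17 -0.  ]
0 [487.9 223.6]
0.1 [474.7 211.9]
0.2 [459.7 201. ]
0.3 [443.1 191.1]
0.4 [425.  182.3]
hub [271.1 313.4]
```

View pics/s7.png

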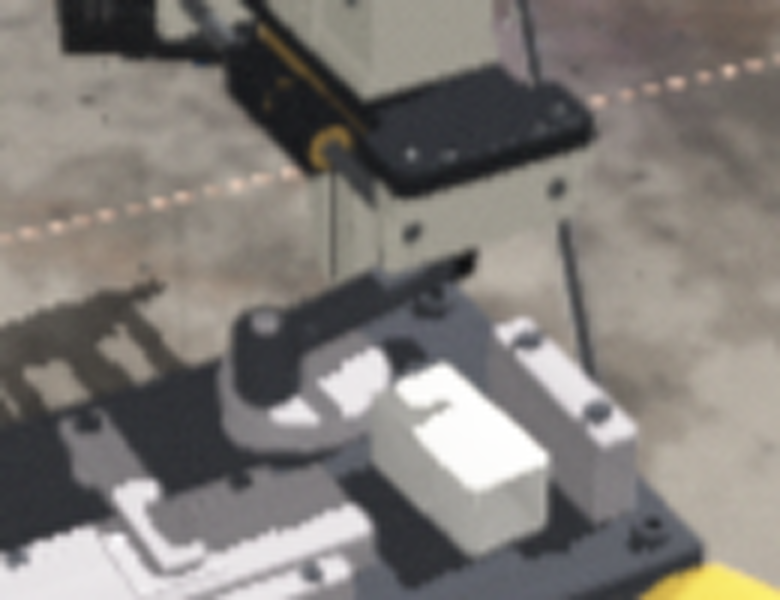

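```bash
python3 -m crank '{"slide":[[-0.08,-0.12,0],[-0.05,-0.12,0],[-0.04,-0.08,0],[0,0,0]],"delta_rot":[[0,0,0],[0,0,0],[0,0,0],[0,0,0]]}'
python3 - <<'E'
from h import *
from bench import arm
s=arm.observe();status(s)
plan(s,[wp(.05,60),wp(0,60)])
f=arm.grab_frame("side");crop(f,220,150,350,250,6,"pics/s8.png")
E
```

```text
clock: 5.58
position: [0.6496, 0.0026, 0.0419]
tool_rot: [0.033, 0.999, 0.004, -0.003]
wrist_force: [-1.1, 0.6, 0.7]
opening: 0.0003
t 5.58 fix xy mm [95.7 94.8] z 41.9 tool y yaw in fixture deg 90.45 tilt [-0.006  0.009 -1.   ] F [-1.1  0.6  0.7] open 0.00034010648662681205
(np.float64(93.6), np.float64(95.4), 42) -> [ 0.05  0.01 -0.  ]
(np.float64(95.0), np.float64(92.0), 42) -> [-0.03 -0.09 -0.  ]
```

View pics/s8.png

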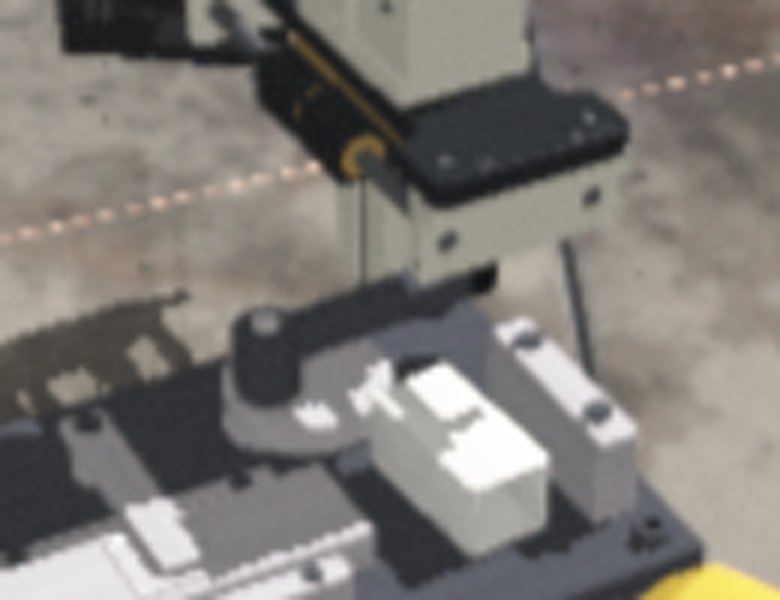

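```bash
python3 -m crank '{"slide":[[0,0.6,0],[0,0.4,-0.7],[0,0.1,-1],[0.1,0.1,-1],[0.3,0.5,-0.8]],"delta_rot":[[0,0,0],[0,0,0],[0,0,0],[0,0,0],[0,0,0]]}'
python3 -m crank '{"slide":[[0.5,0.8,0],[0.5,0.8,0],[0.5,0.8,0],[0.5,0.8,0],[0.5,0.8,0]],"delta_rot":[[0,0,0],[0,0,0],[0,0,0],[0,0,0],[0,0,0]]}'
python3 - <<'E'
from h import *
from bench import arm
s=arm.observe();status(s)
f=arm.grab_frame("top");cv2.imwrite("pics/t9.png",f["color"])
E
```

```text
clock: 6.05
position: [0.6395, 0.0622, 0.1802]
tool_rot: [0.039, 0.999, -0.001, -0.005]
wrist_force: [1.0, -0.7, 0.7]
opening: 0.0002
clock: 6.47
position: [0.5631, 0.227, 0.1936]
tool_rot: [0.047, 0.999, -0.0, 0.01]
wrist_force: [0.9, 0.4, 0.2]
opening: 0.0004
t 6.47 fix xy mm [ -7.4 312.2] z 193.6 tool y yaw in fixture deg 88.89 tilt [ 0.02  -0.002 -1.   ] F [0.9 0.4 0.2] open 0.00043574635998904317
```

View pics/t9.png

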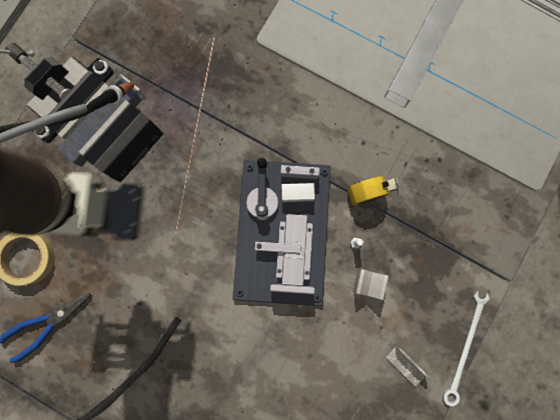

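```bash
python3 - <<'E'
from h import *
from bench import arm
f=arm.grab_frame("top");crop(f,235,150,335,225,8,"pics/c9.png");np.savez("t9.npz",**f)
E
```

```text
(no output)
```

View pics/c9.png

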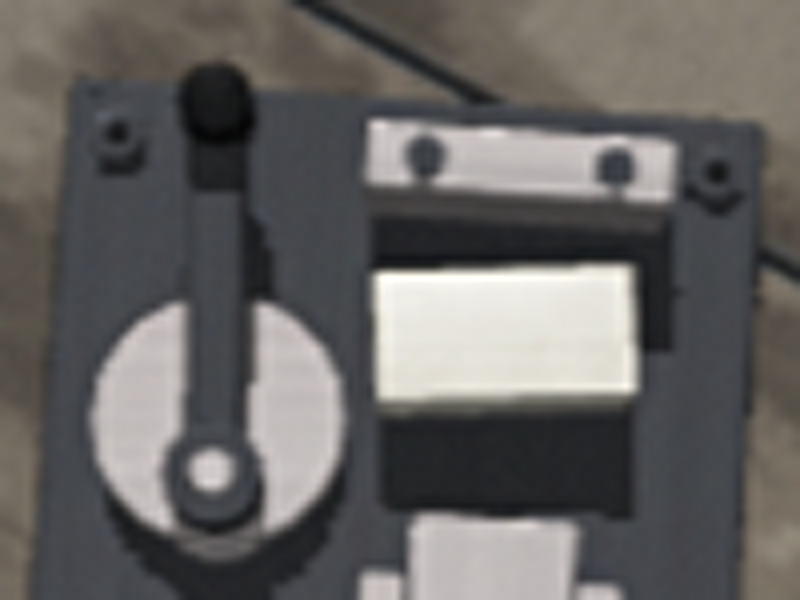

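```bash
cat >> h.py <<'E'
def camang(f,verbose=True):
    """cam angle from top view: knob (very dark blob), disc (bright blob fit circle)"""
    c=cv2.resize(f["color"],None,fx=4,fy=4,interpolation=cv2.INTER_CUBIC).astype(int)
    piv=np.array([.035,.066])
    # disc: expected location
    from scipy.optimize import least_squares
    q=proj(f,[*w(piv),.027])
    g=c.min(2)>135
    H,W=g.shape;vv,uu=np.mgrid[0:H,0:W]
    m=(g&(np.hypot(uu/4-q[0],vv/4-q[1])<25)).astype(np.uint8)
    n,l,st,_=cv2.connectedComponentsWithStats(m)
    cs,_=cv2.findContours(m,cv2.RETR_EXTERNAL,cv2.CHAIN_APPROX_NONE)
    P=np.vstack([k[:,0] for k in cs if len(k)>40])
    X=np.array([fx(ray(f,(u+.5)/4-.5,(v+.5)/4-.5,.027)) for u,v in P])
    # robust circle of radius 30 mm
    r=least_squares(lambda a:np.hypot(*(X-a).T)-.03,piv+[.01,0],loss="soft_l1",f_scale=.0005)
    k=m0=None
    bl=(c.max(2)<38).astype(np.uint8)
    n,l,st,ce=cv2.connectedComponentsWithStats(bl)
    K=None
    for i in range(1,n):
        p=fx(ray(f,(ce[i,0]+.5)/4-.5,(ce[i,1]+.5)/4-.5,.066))
        d=np.hypot(*(p-piv))
        if .075<d<.095 and st[i,4]>200: K=p;print("knob fix",p.round(4),"R",d.round(4),"ang",np.arctan2(*(p-piv)[::-1]).round(4),st[i])
    d=r.x-piv;print("disc c",r.x.round(4),"ecc",np.hypot(*d).round(4),"ang",np.arctan2(d[1],d[0]).round(4))
E
python3 - <<'E'
from h import *
f=np.load("t9.npz");camang(f)
P=lambda u,v,z: fx(ray(f,235+(u+.5)/8-.5,150+(v+.5)/8-.5,z))
a=P(216,102,.066);b=P(212,468,.057);print(a,b,np.hypot(*(a-b)),np.arctan2(*(a-b)[::-1]))
# lever centerline at z .052
a=P(218,200,.052);b=P(216,400,.052);print("lever",a,b,np.arctan2(*(a-b)[::-1]))
a=P(425,157,.05);b=P(617,166,.05);print("stop dir",a,b,np.arctan2((a-b)[0],(b-a)[1])) 
E
```

```text
knob fix [0.1137 0.0705] R 0.0788 ang 0.0569 [1030  635   38   60 1572]
knob fix [ 0.0861 -0.0053] R 0.0877 ang -0.9488 [1127  711  147   64 1649]
knob fix [-0.0479  0.038 ] R 0.0875 ang -2.8155 [1067 1009   42   38  295]
disc c [0.0513 0.0669] ecc 0.0163 ang 0.0537
[0.11861998 0.07136656] [0.0356779  0.06657403] 0.0830804243612935 0.057717456229066474
lever [0.09862803 0.07006009] [0.05201183 0.06708925] 0.0636436105433054
stop dir [0.1123747  0.02296067] [ 0.113252   -0.02164356] -3.1219265621381984
```

```bash
python3 -m crank '{"slide":[[-0.5,-0.8,0],[-0.5,-0.8,0],[-0.5,-0.8,0],[-0.5,-0.8,0],[-0.3,-0.6,0]],"delta_rot":[[0,0,0],[0,0,0],[0,0,0],[0,0.1,0.1],[0,0,0]]}'
python3 - <<'E'
from h import *
from bench import arm
s=arm.observe();status(s);plan(s,[(95,128,180),(95,128,45)])
E
```

```text
clock: 6.98
position: [0.6429, 0.0825, 0.1958]
tool_rot: [0.035, 0.999, 0.004, 0.008]
wrist_force: [-0.0, -0.6, 0.3]
opening: 0.0005
t 6.98 fix xy mm [ 83. 174.] z 195.8 tool y yaw in fixture deg 90.31 tilt [ 0.016  0.008 -1.   ] F [-0.  -0.6  0.3] open 0.00047836551418521206
(95, 128, 180) -> [-0.29 -1.16  0.39]
(95, 128, 45) -> [ 0.05 -0.03  3.37]
```

```bash
python3 -m crank '{"slide":[[-0.2,-0.6,0],[-0.1,-0.5,0.6],[0,0,0.9],[0,0,0.9],[0,0,0.8]],"delta_rot":[[0.1,0.2,0],[0,0,0],[0,0,0],[0,0,0],[0,0,0]]}'
python3 -m crank '{"slide":[[0,0,0.2],[0,0,0]],"delta_rot":[[0,0,0],[0,0,0]]}'
python3 - <<'E'
from h import *
from bench import arm
s=arm.observe();status(s);plan(s,[(95,97,43),(95,91.3,43)])
E
```

```text
clock: 7.4
position: [0.6672, 0.0167, 0.0753]
tool_rot: [0.043, 0.999, -0.004, 0.014]
wrist_force: [-0.8, 0.3, -0.4]
opening: 0.0002
clock: 7.57
position: [0.6648, 0.0137, 0.0612]
tool_rot: [0.044, 0.999, -0.005, 0.01]
wrist_force: [-0.0, -0.2, -0.2]
opening: 0.0003
t 7.57 fix xy mm [110.1 107. ] z 61.2 tool y yaw in fixture deg 89.21 tilt [ 0.02  -0.012 -1.   ] F [-0.  -0.2 -0.2] open 0.0003417407647152424
(95, 97, 43) -> [ 0.38 -0.25  0.45]
(95, 91.3, 43) -> [-0.   -0.14  0.  ]
```

```bash
python3 -m crank '{"slide":[[0.2,0,0.3],[0.2,-0.05,0.15],[0,0,0]],"delta_rot":[[-0.1,0.2,-0.1],[0,0.1,0],[0,0,0]]}'
python3 - <<'E'
from h import *
from bench import arm
s=arm.observe();status(s);plan(s,[(95,97,43),(95,91.3,43)])
E
```

```text
clock: 7.82
position: [0.65, 0.0125, 0.045]
tool_rot: [0.039, 0.999, -0.0, -0.002]
wrist_force: [-0.3, 0.3, 0.3]
opening: 0.0007
t 7.82 fix xy mm [ 95.3 104.7] z 45.0 tool y yaw in fixture deg 89.8 tilt [-0.003 -0.    -1.   ] F [-0.3  0.3  0.3] open 0.000727472316252263
(95, 97, 43) -> [ 0.01 -0.19  0.05]
(95, 91.3, 43) -> [-0.   -0.14  0.  ]
```

```bash
python3 -m crank '{"slide":[[0,-0.18,0.05],[0,-0.06,0],[0,-0.06,0],[0,0,0]],"delta_rot":[[0,0,0],[0,0,0],[0,0,0],[0,0,0]]}'
python3 - <<'E'
from h import *
from bench import arm
s=arm.observe();status(s);plan(s,[(95,91.3,43)])
E
```

```text
clock: 8.15
position: [0.6507, 0.0009, 0.0466]
tool_rot: [0.038, 0.999, 0.001, 0.001]
wrist_force: [0.4, 1.1, 0.0]
opening: 0.0002
t 8.15 fix xy mm [96.9 93.3] z 46.6 tool y yaw in fixture deg 89.89 tilt [ 0.002  0.002 -1.   ] F [0.4 1.1 0. ] open 0.0001786504611522477
(95, 91.3, 43) -> [ 0.05 -0.05  0.09]
```

```bash
python3 -m crank '{"slide":[[0.03,-0.05,0.05],[0,0,0]],"delta_rot":[[0,0,0],[0,0,0]]}'
python3 - <<'E'
from h import *
from bench import arm
s=arm.observe();status(s);plan(s,[(95,91.3,43)])
E
```

```text
clock: 8.32
position: [0.6507, 0.0, 0.0459]
tool_rot: [0.038, 0.999, 0.002, 0.002]
wrist_force: [-0.4, -0.1, 0.2]
opening: 0.0005
t 8.32 fix xy mm [97.  92.4] z 45.9 tool y yaw in fixture deg 89.94 tilt [ 0.005  0.003 -1.   ] F [-0.4 -0.1  0.2] open 0.00048259624082976576
(95, 91.3, 43) -> [ 0.05 -0.03  0.07]
```

```bash
python3 -m crank '{"slide":[[0.03,-0.05,0.05],[0,0,0]],"delta_rot":[[0,0,0],[0,0,0]]}'
python3 - <<'E'
from h import *
from bench import arm
s=arm.observe();status(s);plan(s,[(95,91.3,43)])
E
```

```text
clock: 8.48
position: [0.6503, -0.001, 0.0446]
tool_rot: [0.037, 0.999, 0.002, 0.004]
wrist_force: [0.5, 0.7, 0.1]
opening: 0.0005
t 8.48 fix xy mm [96.7 91.3] z 44.6 tool y yaw in fixture deg 89.99 tilt [ 0.007  0.004 -1.   ] F [0.5 0.7 0.1] open 0.00045779122722433536
(95, 91.3, 43) -> [0.04 0.   0.04]
```

```bash
python3 -m crank '{"slide":[[0,0.6,0],[0,0.4,-0.7],[0,0.1,-1],[0.1,0.1,-1],[0.3,0.5,-0.8]],"delta_rot":[[0,0,0],[0,0,0],[0,0,0],[0,0,0],[0,0,0]]}'
python3 -m crank '{"slide":[[0.5,0.8,0],[0.5,0.8,0],[0.5,0.8,0],[0.5,0.8,0],[0.3,0.4,0]],"delta_rot":[[0,0,0],[0,0,0],[0,0,0],[0,0,0],[0,0,0]]}'
python3 - <<'E'
from h import *
from bench import arm
s=arm.observe();status(s)
f=arm.grab_frame("top");crop(f,235,150,335,225,8,"pics/c10.png");np.savez("t10.npz",**f);camang(f)
E
```

```text
clock: 8.9
position: [0.6338, 0.0598, 0.1796]
tool_rot: [0.043, 0.999, -0.004, -0.005]
wrist_force: [1.8, -0.5, 0.1]
opening: 0.0005
clock: 9.32
position: [0.5574, 0.2116, 0.1883]
tool_rot: [0.048, 0.999, -0.004, 0.003]
wrist_force: [-0.2, 0.7, -0.2]
opening: 0.0003
t 9.32 fix xy mm [-11.9 296.4] z 188.3 tool y yaw in fixture deg 88.82 tilt [ 0.005 -0.008 -1.   ] F [-0.2  0.7 -0.2] open 0.00033553253919277163
knob fix [0.1137 0.0665] R 0.0787 ang 0.0063 [1039  635   37   60 1545]
knob fix [ 0.0863 -0.0026] R 0.0856 ang -0.928 [1127  710  147   65 1624]
knob fix [-0.0489  0.0381] R 0.0884 ang -2.821 [1067 1009   42   38  355]
disc c [0.0515 0.0661] ecc 0.0165 ang 0.0083
```

View pics/c10.png

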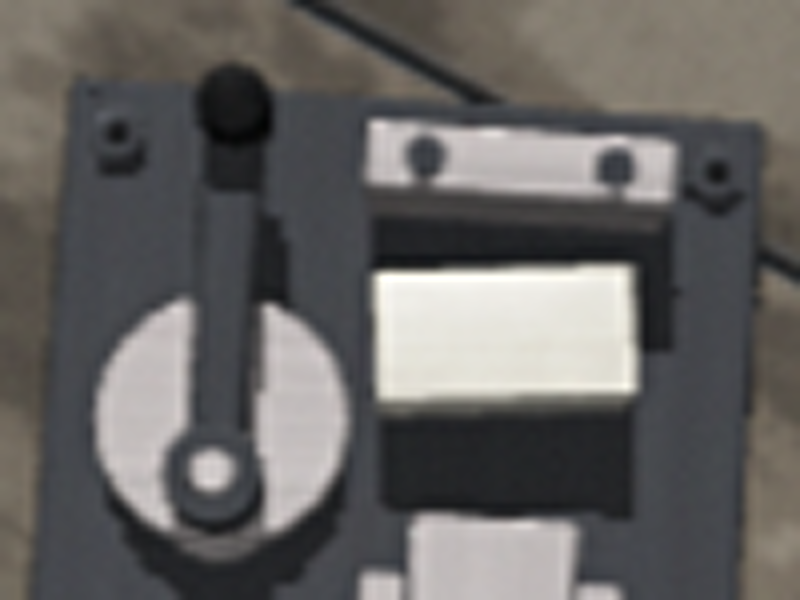

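```bash
python3 -m crank '{"slide":[[0.2,-0.4,0],[0.38,-0.85,0],[0.38,-0.85,0],[0.38,-0.85,0],[0.38,-0.85,0]],"delta_rot":[[0,0,0],[0,0,0],[0,0,0],[0,0,0],[0,0,0]]}'
python3 -m crank '{"slide":[[0.38,-0.85,0],[0.38,-0.85,0],[0.38,-0.85,0],[0.2,-0.4,0],[0,0,0]],"delta_rot":[[0,0,0],[0,0,-0.1],[0,0,-0.1],[0,0,0],[0,0,0]]}'
python3 - <<'E'
from h import *
from bench import arm
s=arm.observe();status(s);plan(s,[(-150,0,180),(-150,0,40)])
E
```

```text
clock: 9.78
position: [0.4716, 0.0739, 0.1865]
tool_rot: [0.037, 0.999, -0.003, 0.002]
wrist_force: [-0.3, -1.7, 0.5]
opening: 0.0007
clock: 10.2
position: [0.3999, -0.0552, 0.1862]
tool_rot: [0.034, 0.999, -0.005, 0.0]
wrist_force: [-0.4, 0.1, 0.3]
opening: 0.0007
t 10.2 fix xy mm [-148.9   18.6] z 186.2 tool y yaw in fixture deg 90.4 tilt [-0.    -0.009 -1.   ] F [-0.4  0.1  0.3] open 0.0006898708005020041
(-150, 0, 180) -> [ 0.03 -0.46  0.16]
(-150, 0, 40) -> [0.   0.03 3.5 ]
```

```bash
python3 -m crank '{"slide":[[0.1,-0.4,0],[0,0,0.8],[0,0,0.8],[0,0,0.8],[0,0,0]],"delta_rot":[[-0.1,0,0],[0,0,0],[0,0,0],[0,0,0],[0,0,0]]}'
python3 - <<'E'
from h import *
from bench import arm
s=arm.observe();status(s);plan(s,[(-150,0,40),(-121,0,40)])
E
```

```text
clock: 10.62
position: [0.3978, -0.0748, 0.09]
tool_rot: [0.037, 0.999, -0.001, 0.005]
wrist_force: [-1.2, 0.1, -0.5]
opening: 0.0004
t 10.62 fix xy mm [-149.6   -1.2] z 90.0 tool y yaw in fixture deg 90.02 tilt [ 0.01  -0.002 -1.   ] F [-1.2  0.1 -0.5] open 0.0003965841630893338
(-150, 0, 40) -> [0.02 0.03 1.25]
(-121, 0, 40) -> [-0.72 -0.    0.01]
```

```bash
python3 -m crank '{"slide":[[0,0,0.7],[0,0,0.5],[0,0.03,0.05],[0,0,0]],"delta_rot":[[0,0.1,0],[0,0,0],[0,0,0],[0,0,0]]}'
python3 - <<'E'
from h import *
from bench import arm
s=arm.observe();status(s);plan(s,[(-150,0,40),(-121,0,40)])
f=arm.grab_frame("side");crop(f,150,150,400,330,3,"pics/s11.png")
E
```

```text
clock: 10.95
position: [0.4002, -0.0734, 0.0407]
tool_rot: [0.037, 0.999, -0.0, -0.0]
wrist_force: [0.1, 0.0, -0.4]
opening: 0.0004
t 10.95 fix xy mm [-147.3    0.5] z 40.7 tool y yaw in fixture deg 89.99 tilt [-0.    -0.001 -1.   ] F [ 0.1  0.  -0.4] open 0.0004478977092631058
(-150, 0, 40) -> [ 0.07 -0.01  0.02]
(-121, 0, 40) -> [-0.72  0.   -0.  ]
```

View pics/s11.png

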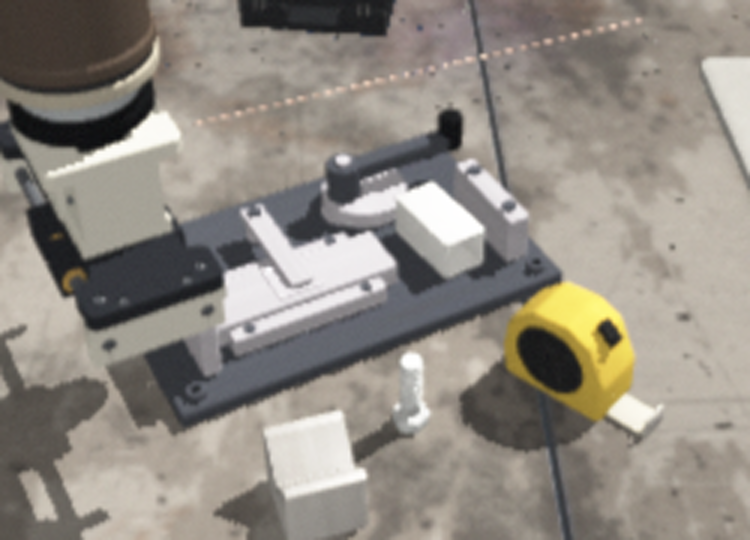

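```bash
python3 -m crank '{"slide":[[-0.25,0,0],[-0.25,0,0],[-0.15,0,0],[-0.1,0,0],[-0.1,0,0]],"delta_rot":[[0,0,0],[0,0,0],[0,0,0],[0,0,0],[0,0,0]]}'
python3 -m crank '{"slide":[[-0.12,0,0],[-0.12,0,0],[-0.12,0,0],[-0.12,0,0],[-0.12,0,0]],"delta_rot":[[0,0,0],[0,0,0],[0,0,0],[0,0,0],[0,0,0]]}'
python3 - <<'E'
from h import *
from bench import arm
s=arm.observe();status(s);plan(s,[(-77.5,0,40)])
f=arm.grab_frame("side");crop(f,150,150,400,330,3,"pics/s12.png")
E
```

```text
clock: 11.42
position: [0.4376, -0.0755, 0.0457]
tool_rot: [0.037, 0.999, 0.0, 0.001]
wrist_force: [-4.5, 0.0, -2.9]
opening: 0.0006
clock: 11.83
position: [0.462, -0.0774, 0.0458]
tool_rot: [0.037, 0.999, 0.0, -0.001]
wrist_force: [-3.8, -0.2, 0.9]
opening: 0.0006
t 11.83 fix xy mm [-85.3   1.1] z 45.8 tool y yaw in fixture deg 90.03 tilt [-0.001  0.001 -1.   ] F [-3.8 -0.2  0.9] open 0.0006154505417800877
(-77.5, 0, 40) -> [-0.2  -0.03  0.14]
```

View pics/s12.png

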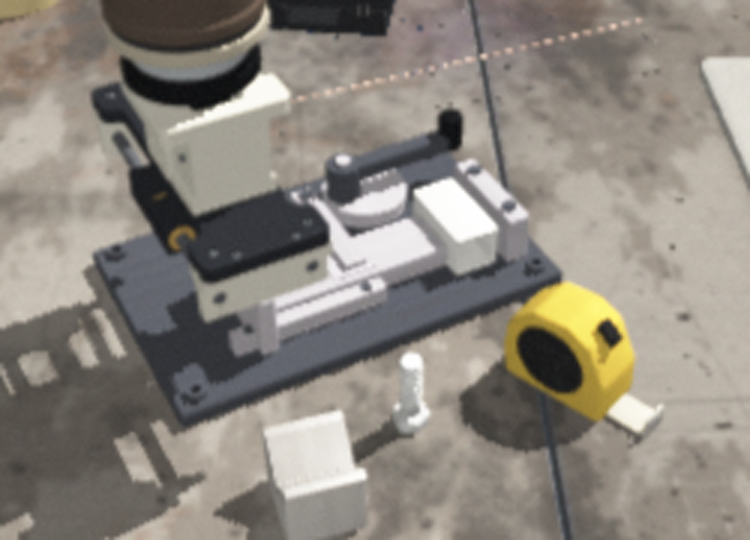

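```bash
python3 -m crank '{"slide":[[-0.1,-0.02,0],[-0.1,0,0]],"delta_rot":[[0,0,0],[0,0,0]]}'
python3 -m crank '{"slide":[[-0.08,0,0]],"delta_rot":[[0,0,0]]}'
python3 -m crank '{"slide":[[-0.06,0,0]],"delta_rot":[[0,0,0]]}'
python3 - <<'E'
from h import *
from bench import arm
s=arm.observe();status(s);plan(s,[(-77.5,0,40)])
E
```

```text
clock: 12.05
position: [0.4671, -0.0779, 0.0451]
tool_rot: [0.037, 0.999, 0.001, -0.005]
wrist_force: [-24.0, 0.4, 19.6]
opening: 0.0002
clock: 12.13
position: [0.4669, -0.078, 0.0446]
tool_rot: [0.037, 0.999, 0.002, -0.008]
wrist_force: [-11.6, 1.2, 9.4]
opening: 0.0001
clock: 12.22
position: [0.4668, -0.0779, 0.0442]
tool_rot: [0.037, 0.999, 0.002, -0.01]
wrist_force: [-9.0, 0.8, 7.6]
opening: 0.0005
t 12.22 fix xy mm [-80.6   0.9] z 44.2 tool y yaw in fixture deg 90.02 tilt [-0.021  0.005 -1.   ] F [-9.   0.8  7.6] open 0.0004626471628944975
(-77.5, 0, 40) -> [-0.08 -0.02  0.1 ]
```

```bash
python3 -m crank '{"slide":[[-0.15,0,0],[-0.15,0,0]],"delta_rot":[[0,-0.2,0],[0,-0.1,0]]}'
python3 - <<'E'
from h import *
from bench import arm
s=arm.observe();status(s)
f=arm.grab_frame("side");crop(f,220,170,350,260,6,"pics/s13.png")
f=arm.grab_frame("top");crop(f,235,150,335,225,8,"pics/c13.png");np.savez("t13.npz",**f)
E
```

```text
clock: 12.38
position: [0.4669, -0.0779, 0.0424]
tool_rot: [0.038, 0.999, 0.003, -0.008]
wrist_force: [-22.0, 2.1, 16.7]
opening: 0.0003
t 12.38 fix xy mm [-80.4   1. ] z 42.4 tool y yaw in fixture deg 89.96 tilt [-0.016  0.007 -1.   ] F [-22.    2.1  16.7] open 0.0002675114368737386
```

View pics/s13.png

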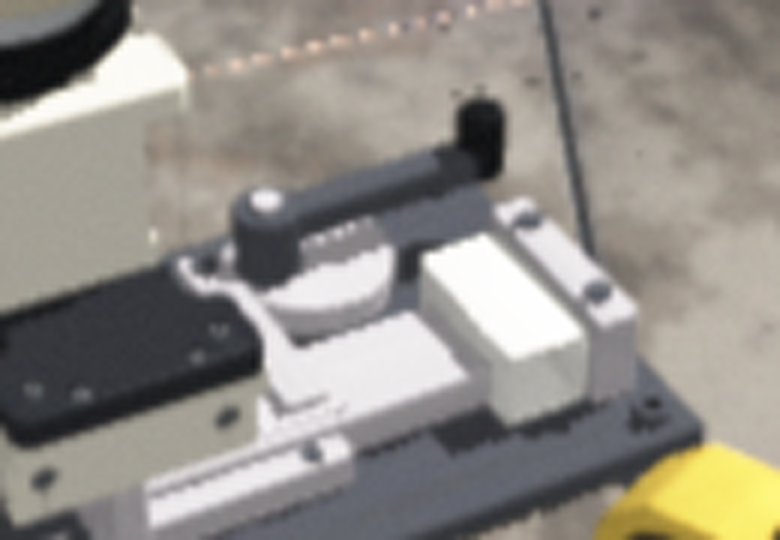

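View pics/c13.png

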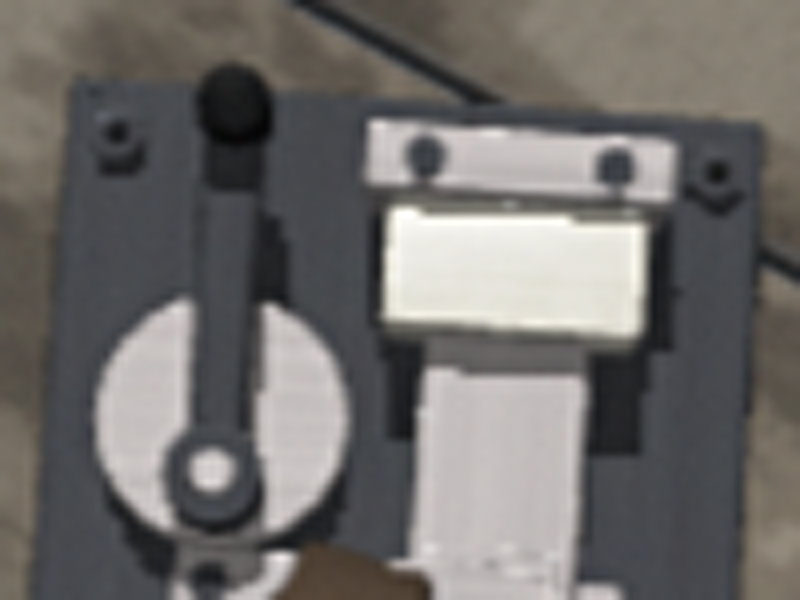

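```bash
python3 -m crank '{"slide":[[0.3,0,0],[0.6,0,0],[0.3,0,0],[0,0,-0.8],[0,0,-0.9]],"delta_rot":[[0,0,0],[0,0,0],[0,0,0],[0,0,0],[0,0,0]]}'
python3 -m crank '{"slide":[[0,0.2,-0.9],[0,0.8,-0.6],[0,0.9,0],[0,0.9,0],[0,0.9,0]],"delta_rot":[[0,0,0],[0,0,0],[0,0,0],[0,0,0],[0,0,0]]}'
python3 -m crank '{"slide":[[0,0.9,0],[0,0.9,0],[0,0.9,0],[0,0.5,0],[0,0,0]],"delta_rot":[[0,0,0],[0,0,0],[0,0,0],[0,0,0],[0,0,0]]}'
python3 - <<'E'
from h import *
from bench import arm
s=arm.observe();status(s)
f=arm.grab_frame("top");cv2.imwrite("pics/t14.png",f["color"]);crop(f,235,150,335,225,8,"pics/c14.png");np.savez("t14.npz",**f);camang(f)
f=arm.grab_frame("side");crop(f,220,170,350,260,6,"pics/s14.png")
E
```

```text
clock: 12.9
position: [0.418, -0.0752, 0.1084]
tool_rot: [0.038, 0.999, 0.002, -0.011]
wrist_force: [1.0, 0.0, 1.0]
opening: 0.0008
clock: 13.32
position: [0.4412, 0.0692, 0.1824]
tool_rot: [0.047, 0.999, 0.004, 0.002]
wrist_force: [1.0, -0.2, 0.5]
opening: 0.0003
clock: 13.73
position: [0.4591, 0.215, 0.1887]
tool_rot: [0.042, 0.999, 0.01, 0.01]
wrist_force: [-0.0, 0.1, -0.1]
opening: 0.0003
t 13.73 fix xy mm [-110.1  292.4] z 188.7 tool y yaw in fixture deg 89.43 tilt [ 0.02   0.019 -1.   ] F [-0.   0.1 -0.1] open 0.00027171656275908973
knob fix [0.1136 0.0665] R 0.0786 ang 0.0064 [1039  635   37   60 1566]
disc c [0.0422 0.0605] ecc 0.009 ang -0.656
```

View pics/c14.png

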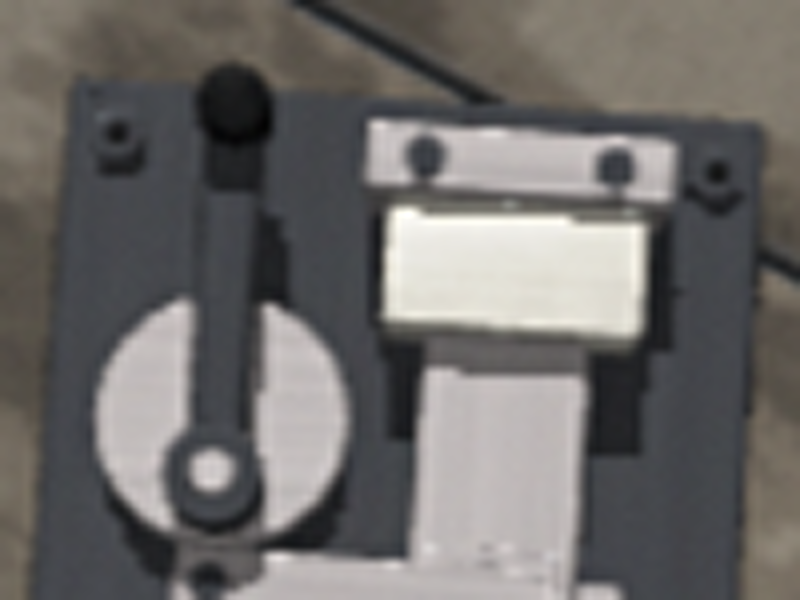

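View pics/s14.png

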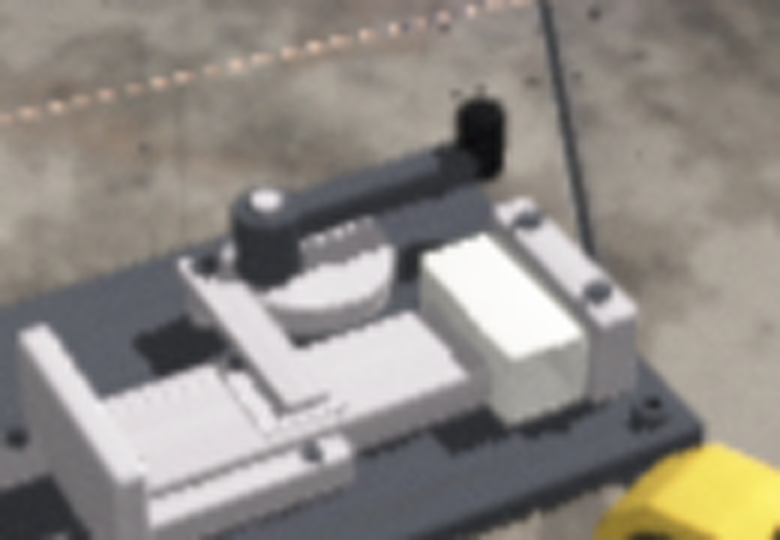

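View pics/t14.png

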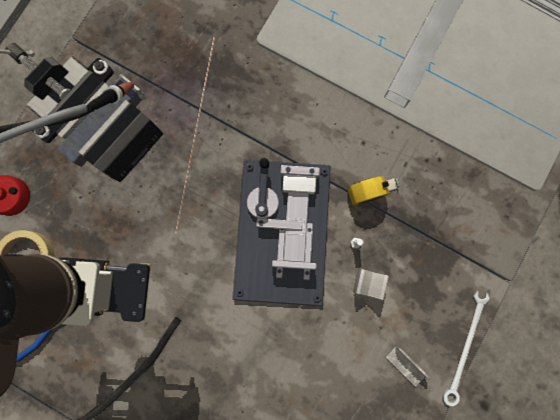

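```bash
python3 - <<'E'
from h import *
f=np.load("t14.npz")
P=lambda u,v,z: fx(ray(f,235+(u+.5)/8-.5,150+(v+.5)/8-.5,z))
for q in((386,205),(650,217),(644,338),(383,322)): print("offcut",(P(*q,.042)*1e3).round(1))
crop(f,235,200,345,285,7,"pics/c15.png")
f0=np.load("top0.npz")
# bystanders unchanged?
for n,(x0,x1,y0,y1) in dict(tape=(345,400,170,210),bolt=(345,368,232,255),vee=(352,392,262,305)).items():
    print(n,np.abs(f["color"][y0:y1,x0:x1].astype(int)-f0["color"][y0:y1,x0:x1]).mean().round(2))
E
```

```text
offcut [102.   31.3]
offcut [103.3 -30.5]
offcut [ 74.6 -30.7]
offcut [74.3 30.2]
tape 1.58
bolt 1.6
vee 1.77
```

View pics/c15.png

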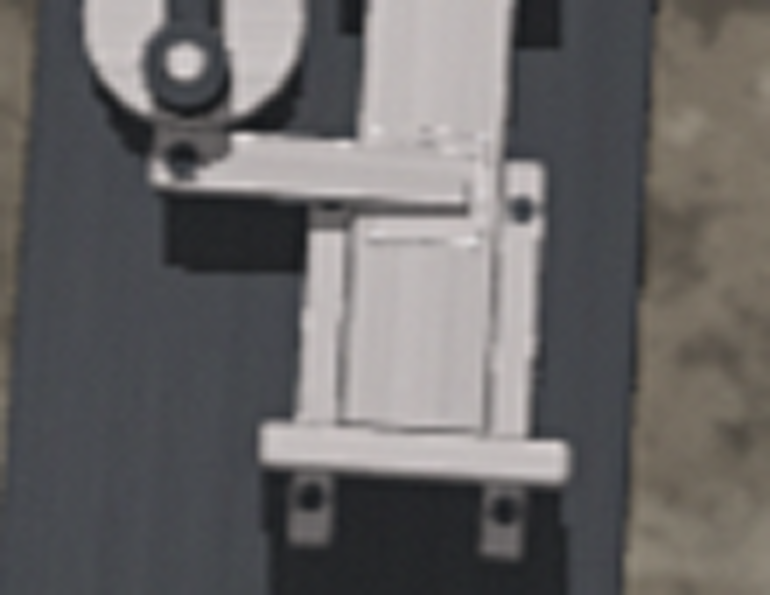

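```bash
python3 - <<'E'
from h import *
f=np.load("t14.npz");f0=np.load("top0.npz")
def edges(f,y,z,x0,x1):
    xs=np.arange(x0,x1,.25);g=cv2.cvtColor(f["color"],cv2.COLOR_BGR2GRAY).astype(np.float32)
    q=np.array([proj(f,[*w([x/1e3,y/1e3]),z]) for x in xs],np.float32)
    v=cv2.remap(g,q[:,0].reshape(1,-1),q[:,1].reshape(1,-1),cv2.INTER_CUBIC)[0]
    return xs,v
for n,F,a,b in(("before",f0,-125,-95),("after",f,-80,-50)):
    for y in(-25,-10,10,25):
        x,v=edges(F,y,.058,a,b);d=np.gradient(v);print(n,y,"back edge",x[d.argmax()],"front",x[d.argmin()])
for y in(-25,-15,-5,5,15,25):
    x,v=edges(f,y,.042,60,115);print("offcut line",y,v[::6].astype(int))
E
```

```text
before -25 back edge -110.5 front -97.75
before -10 back edge -96.5 front -99.25
before 10 back edge -109.5 front -99.25
before 25 back edge -110.25 front -98.0
after -25 back edge -66.25 front -78.0
after -10 back edge -67.5 front -56.25
after 10 back edge -67.0 front -57.25
after 25 back edge -66.25 front -77.5
offcut line -25 [ 36  35  35  36  35  32  37  58  88 106 170 218 222 220 220 219 218 218
 217 221 225 226 226 227 227 230 234 222 146 131 113  96 153 166 119  75
  81]
offcut line -15 [189 193 190 147  95  97 100  97  86  94 149 212 231 224 223 223 223 222
 222 224 224 225 225 226 226 231 240 190 112 108  80 101 155 188 183 186
 191]
offcut line -5 [186 188 181 117  88  93  97  95  77  92 162 232 224 220 218 220 224 219
 220 223 225 226 229 231 232 234 238 251 183 104  89  97 164 191 177 177
 185]
offcut line 5 [193 195 158  95  93  97  98  91  88 100 164 218 227 223 221 223 225 224
 223 225 226 227 228 229 233 237 245 233 143 111  89 102 169 180 178 179
 186]
offcut line 15 [190 193 196 145  91  94  98  96  82  89 143 212 229 221 221 223 226 226
 226 228 228 229 230 232 234 239 253 195 113 103  78 100 156 193 182 182
 187]
offcut line 25 [ 32  33  33  34  35  33  38  58  74  96 161 229 222 220 221 224 227 228
 228 230 232 232 232 235 239 243 246 251 173 103  88  79 107 103  80  70
  65]
```

```bash
python3 -c "
from bench import arm
print(arm.finish_job())"
```

```text
the job is handed in; nothing more can be done
None
```

I did the job in the order asked and handed it in at about 14 s, well under the 51 s limit; no verdict came back.

**Cam:** I pushed the lever clockwise with the closed fingers, from about 1.82 rad to about 0.06. I then backed off, looked from the top, and nudged it to about 0.006 rad, so the low point faces the roller. A knob check after the slide push also gave 0.006. The disc-circle fit agreed before the push (0.008) but failed afterwards, because the slide's cross arm overlaps the disc in the image.

**Slide:** I then pushed the upright plate forward until it stopped solid at about 22–24 N along the slide, twice at the same place within 0.2 mm. The push plate's edge moved about 43.5 mm in the top view, against the expected travel of about 44 mm.

**Offcut:** Its back edge lies at fixture x of about 75 mm and is even across its width, which is what flush and square should give. The front edge read only 102–103 mm instead of 105. I put that down to the end stop's shadow on that strip, so flushness there rests on the solid stop and the back edge.

**Bystanders:** The bolt, V-block and tape measure look unchanged from the first picture. The arm was well clear of everything when I handed in.

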